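# Ease the cupel die off its seat with a wedge

### The arm

A 7-joint arm with a two-finger parallel gripper is mounted at the origin on the work surface. World frame = base frame: x ahead of the robot, y to its left, z up, the work surface at z = 0. Lengths are in mm, angles in rad, forces in N, time in s.
With the tool pointing down it reaches from about 375 to 925 mm from the base axis. Payload 3.1 kg.
Tool frame: the origin (TCP) lies at the very end of the fingers, on their centre line; the grasp point (between the pads) lies 19 mm behind it; z points along the fingers, y is the line along which they close (so a half turn about z gives the same grasp; the last joint's range is limited). The gripper opens to 85 mm and grips with 20 to 120 N. Pads are 22 mm wide; open, the fingers measure 114 mm over their backs; the gripper's body (76 mm by 85 mm) begins 54 mm behind the grasp point. The pads swing forward as they close: fully open they stand 13 mm farther back than shut.
Start: joints at [1.229, 0.383, 0.044, 1.598, -0.018, 1.161, -0.05], TCP at [156.925, -630.775, 231.269] pointing down, gripper open.
Joint ranges: [-2.61, 2.61], [-0.41, 2.15], [-1.48, 1.57], [0, 2.5], [-1.57, 4.71], [0.05, 1.97], [-2.85, 2.85]. Speed limits (rad/s): [2.79, 2.79, 3.14, 3.14, 3.14, 3.14, 3.14].

### API

Orientations are given as a rotation vector (axis times angle).
In Python, from cell import observe, cams, close_job gives the robot as it stands. The module is installed in compiled form; this text tells all that it offers.
- The arm moves only by the tool send_rows, never from a script. Its argument "deltas" is a list of rows, each a list of 2 entries, a list of its own where there are three numbers: the shift along the tool's x, y, z scaled (see below), then the turn about the tool's z scaled (see below). In form: [[[x, y, z], turn], ...]. A call has 1 to 20 rows; each row shifts and turns the commanded pose from where the row before left it, along the tool's axes as they then stand; what a row does not reach is not made up. The controller multiplies each number of a shift by 250 mm and each number of a turn by 30 degrees. A row lasts 1/12 s, in which the tool goes at most 41.7 mm and 7.16 degrees, less where a joint would pass 70% of its speed; a pose out of reach is approached as far as the arm can. A call with a number of a shift or a turn outside -1 to 1 is refused whole. A call with a gripper value outside its range is refused whole. "claw" is the gripper command: -1 is fully open, 1 is shut, values between are in proportion, set as the call begins (left out, the last holds). The fingers move at their own pace and stop on an object; "grip_force" is the grip in N (left out, the last holds). Time passes only in rows, so rows that do not move let the fingers close. It gives the time, the measured TCP pose, the force, the opening and the grip force at its end, in the units of the state.
- observe(): the state, without advancing time (a new reading comes with each control period).
- cams.grab_frame(name): name is "scene" or "top" or "wrist"; returns a dict with "image" (384x512x3 uint8, red, green, blue), "intrinsics" (3x3 intrinsics, pixels), "R" (3x3) and "t" (3): a world point X has camera coordinates R X + t. Camera axes: x right, y down, z forward; pixel columns grow to the right and rows downward; lengths in mm; the calibration is good to about 2 mm. A picture is of the moment at which its call begins. There is no depth.
- close_job(): hands the job in; it is judged then, once.
The state is a dict: "clock": time; "joint_pos": joint angles; "joint_vel": joint speeds; "tau": joint torques, N m; "tcp_pos": TCP position; "tcp_rot": TCP orientation; "wrist_force": force on the tool from outside, world axes, zero at the start; "moment": the same for the moment, N m; "width": finger opening in mm; "finger_force": force on a finger pad.
Only numpy, scipy, OpenCV 4.12 (cv2) and the standard library are available. Lean on these libraries where they do the work, as an engineer would, in place of code of your own. Each camera call takes 0.05 s, during which the arm holds its last target. There are 200 camera calls.

### The job

First lift the hand press's stiff lever until its arm is level (the black ball on its end as high as the pivot pin), so that the punch leaves the die. Then lay the wooden wedge with the steel head on the press's tongue, push its thin end into the slot under the die until the die just lifts off its seat, about 3 mm and no more than 5 mm, and finish still holding the wedge there. Leave the cupel, spare mould, mallet and scoop alone.

Things in the scene. Friction and masses are not known exactly. Their poses are not given: they have to be found in the camera images.
- press: Dark cast iron hand press, fixed. Origin on the bench under the die's middle, z up, x the way the wedge goes in. Column at y = +107 to +163 mm; its head (x -33 to +33, y -36 to +130, z 202 to 288 mm) overhangs the die and carries a square ram with the punch. Two 10 mm guide posts 60 mm tall at x = +15, y = +-47 mm.
- tongue (a point): Middle of the outer end of the press's flat tongue: on its top, 18 mm above the bench, at x = -190 mm, y = 0 in the press frame, axes as the press. The tongue is 60 mm wide and runs level along x up to and on under the die (front face at x = -35 mm) as the slot's floor.
- slot (a point): Middle of the die's lower front edge with the die seated: 28 mm above the bench, x = -35 mm, y = 0 in the press frame, axes as the press. The slot below it is 38 mm wide, 10 mm high, 70 mm long; its floor is the tongue, its sides the two rails on which the die sits.
- die (a joint): Lift of the die above its seat, m: 0 seated. Steel block 70 (x) x 80 (y) x 30 mm with a 36 mm bore, about 0.75 kg, guided so that it only moves straight up, up to 30 mm; it drops back by its own weight.
- lever (a joint): Angle of the press lever, rad: 0 lowest, 0.65 level (ball as high as the pivot), 1.3 highest. Starts between 0 and 0.2. Swings in the press's y-z plane; raising the ball raises the punch by rack and pinion, clear of the die from about 0.35. Stiff: takes about 6 to 9 N at the ball and stays where it is left.
- lever_ball (a point): Centre of the black 34 mm ball on the end of the steel lever, 170 mm from the pivot towards the press's -y; the 14 mm thick arm sags slightly below the straight line from ball to pivot.
- pivot (a point): Lever pivot, 240 mm above the bench, at x = +40 mm, y = 0 in the press frame, on the side of the head away from the wedge slot; hub radius 20 mm, axis along press x.
- wedge_head (a point): On the upright head of the loose wooden wedge (its steel striking head), midway in x and y, 34 mm above the wedge's flat underside; x to the thin end, z up. Head: block 24 mm long (x), 26 mm wide (y), 56 mm tall. Whole wedge 139 mm long, 26 mm wide, about 0.3 kg, most of it in the head; starts lying on the bench, underside down.
- wedge_tip (a point): Middle of the wedge's thin edge, at its underside, 127 mm ahead of wedge_head in x; 4 mm thick here, the ramp rises evenly (1 in 5) over 70 mm to 18 mm, then 45 mm of flat shank, then the head. It meets the die's edge when 30 mm of it is in the slot (head 132 mm before the die's middle); each further 5 mm lifts the die 1 mm, against 8 to 17 N.
- cupel: Small grey bone ash cup, 42 mm across the top, 24 mm tall, loose; origin under its centre. Leave alone.
- mould: Spare steel mould ring, 64 mm across, 38 mm tall, loose; origin under its centre. Leave alone.
- mallet: Wooden mallet lying on the bench left of the press, 300 mm long, 70 mm tall, brass ferrule; origin under the middle of its length, head to its +x. Leave alone.
- scoop: Tin ash scoop, 100 x 75 x 35 mm tray with a 100 mm handle towards its -x; origin under the tray's centre. Leave alone.
Not all that is in view belongs to the job. There is more than one size of the part that bears wedge_head; the job needs the middle-sized.

How it is judged (in metres and radians):
On the way, in this order (a step that is already met when the one before it is completed fails the run):
1. the lever is raised to level, the die still seated (value of joint lever between 0.51 and 0.79 rad and value of joint die below 0.001 m), for 0.3 s.
2. the wedge, pushed in under the die, lifts it off its seat (value of joint lever between 0.51 and 0.79 rad and value of joint die between 0.0015 and 0.0055 m and contact force between wedge and die above 2 N), for 0.2 s.
At the end, for the whole second after the job is handed in: The lever is level within 0.14 rad (8 degrees); the die rests on the wedge, 1.5 to 5.5 mm above its seat, still, the wedge itself bearing on the press bed and pointing along the slot, the gripper's fingers on the wedge and not on the die (all of step 2 and contact force between wedge and press above 1.5 N and contact force between the fingers and wedge above 1 N and contact force between each of the arm, the fingers and die below 0.5 N and angle between the x axis of wedge_head and the x axis of press, either way round below 0.2 rad and velocity of joint die between -0.005 and 0.005 m/s); the arm keeps its last pose, push and grip.
It fails at once if the die is driven up much more than just off its seat (value of joint die above 0.0075 m).
It fails at once if the cupel is disturbed (distance of cupel from where it was at the start of the episode above 0.02 m).
It fails at once if the mould is disturbed (distance of mould from where it was at the start of the episode above 0.02 m).
It fails at once if the mallet is disturbed (distance of mallet from where it was at the start of the episode above 0.02 m).
It fails at once if the scoop is disturbed (distance of scoop from where it was at the start of the episode above 0.02 m).
It also fails if it takes over 59 s, if anything falls off the work surface, if the arm or the gripper's body presses on something with over 40 N, if the wrist force passes 120 N, or if a joint passes its speed limit or range.

## Working session

There is one attempt and no reset: what is moved stays moved. The work goes in short steps, Python scripts to look and compute and a tool call to move; the robot and the scene stay as the last step left them, time stands still between calls to the robot, and variables do not carry over. Pictures are saved under pics/ and viewed, at most 10 in all, crops included, and the job is handed in when it is done.

Besides the shell and the picture viewer there is one more tool, called after ">>>" as name(argument=value, ...), one argument or row to a line, values as JSON. send_rows: Moves the arm, as the interface text tells. Its arguments: {"type":"object","properties":{"deltas":{"type":"array","items":{"type":"array"}},"claw":{"type":"number"},"grip_force":{"type":"number"}},"required":["deltas"]}

```bash
mkdir -p pics; cat > h.py <<'E'
import numpy as np, cv2
from cell import observe, cams, close_job
from scipy.spatial.transform import Rotation as Ro
def grab(n,save=None):
    f=cams.grab_frame(n)
    if save: cv2.imwrite('pics/'+save,f['image'][:,:,::-1])
    return f
def ray(f,u,v):
    R=np.array(f['R']);t=np.array(f['t']).ravel();K=np.array(f['intrinsics'])
    c=-R.T@t; d=R.T@np.linalg.inv(K)@np.array([u,v,1.]); return c,d/np.linalg.norm(d)
def onz(f,u,v,z):
    c,d=ray(f,u,v); return c+d*(z-c[2])/d[2]
def proj(f,X):
    p=np.array(f['intrinsics'])@(np.array(f['R'])@np.array(X,float)+np.array(f['t']).ravel()); return p[:2]/p[2]
def tri(f,p,g,q):
    a,d=ray(f,*p); b,e=ray(g,*q)
    s=np.linalg.lstsq(np.c_[d,-e],b-a,rcond=None)[0]
    return (a+d*s[0]+b+e*s[1])/2, np.linalg.norm(a+d*s[0]-b-e*s[1])
E
python3 - <<'E'
from h import *
import pickle
s=grab('scene');t=grab('top');w=grab('wrist')
pickle.dump((s,t,w),open('f0.pkl','wb'))
for n,f in zip('stw',(s,t,w)): print(n, ray(f,256,192)); 
im=np.hstack([s['image'],t['image']]);
o=cv2.resize(s['image'],(800,600),interpolation=cv2.INTER_CUBIC);cv2.imwrite('pics/s0.png',o[:,:,::-1])
o=cv2.resize(t['image'],(800,600),interpolation=cv2.INTER_CUBIC);cv2.imwrite('pics/t0.png',o[:,:,::-1])
print(observe())
E
```

```text
s (array([1233.96936308, -376.33910996, 1341.98512765]), array([-0.49875432,  0.27260823, -0.82275688]))
t (array([ 339.4632143 ,  -13.95140159, 1329.57039527]), array([ 0.16024224,  0.01052497, -0.98702161]))
w (array([ 227.64347299, -612.597422  ,  372.16677908]), array([-0.28644149, -0.07344469, -0.95527857]))
{'clock': 0.15, 'joint_pos': array([ 1.22921129,  0.38364229,  0.04386667,  1.59925174, -0.01787683,
        1.16120867, -0.04992054]), 'joint_vel': array([ 0.00067967, -0.00215551, -0.00062166, -0.00727856, -0.00066261,
       -0.00054352,  0.00057425]), 'tau': array([ 1.58398565e-03, -4.34054625e+01,  1.02647033e+00, -2.49978429e+01,
        1.07135565e-02,  7.32045475e-03, -1.07604021e-05]), 'tcp_pos': array([ 156.69238247, -630.04657355,  230.16150954]), 'tcp_rot': array([-3.11620944e+00, -3.81803747e-01,  6.17619562e-04]), 'wrist_force': array([ 0.64013384, -0.38879184, -0.21570669]), 'moment': array([-0.03341971,  0.08055658, -0.0205995 ]), 'finger_force': 0.0, 'width': 85.4105289715115}
```

View pics/s0.png

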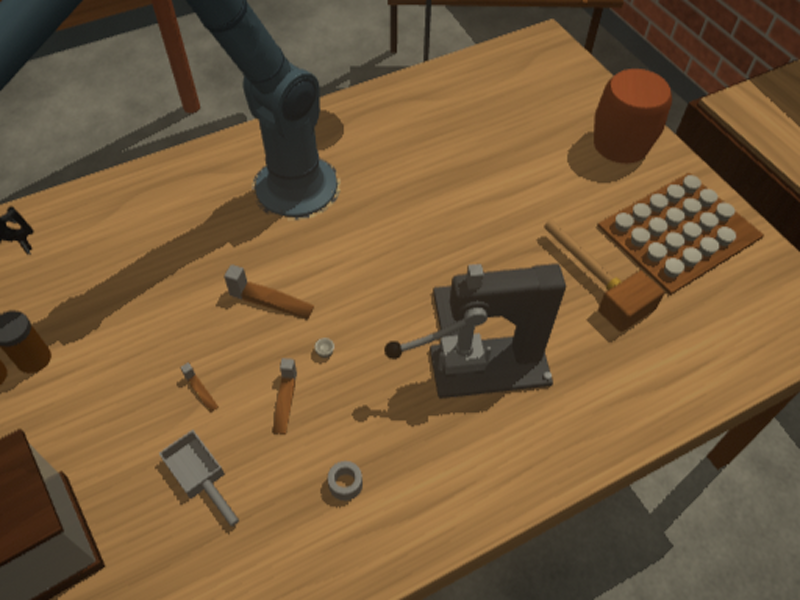

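View pics/t0.png

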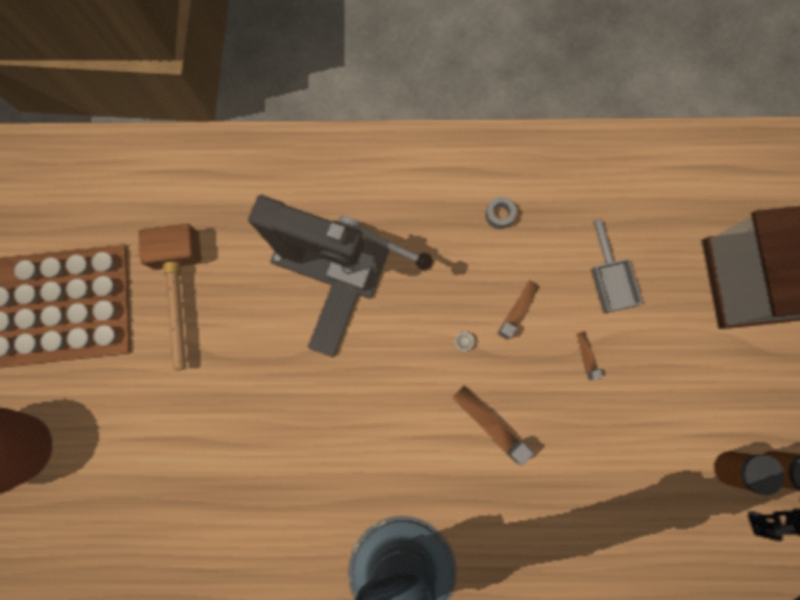

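The scene picture shows the press at (490,340) with its ball at (393,349), the mallet at (610,290), the cupel at (323,347), the mould at (345,480) and the scoop at (200,480).

In the top picture the tongue end is at (323,350) and the ball at (425,262). Three wedges could be taken for the target:
- large: head (522,452)
- middle-sized: head (510,329)
- small: head (597,374)

By the description I choose the middle-sized one and will check it in a close crop.

```bash
python3 - <<'E'
from h import *
import pickle
s,t,w=pickle.load(open('f0.pkl','rb'))
im=t['image'];hsv=cv2.cvtColor(im,cv2.COLOR_RGB2HSV)
k=512/800
# wedge lengths (head centre top to tip)
for n,h,p,hz in (('L',(522,452),(461,393),70),('M',(510,329),(533,285),56),('S',(597,374),(583,336),40)):
    a=onz(t,h[0]*k,h[1]*k,hz);b=onz(t,p[0]*k,p[1]*k,4);print(n,a.round(),b.round(),np.linalg.norm((a-b)[:2]).round())
for n,p,z in (('cupel',(465,341),24),('tongue',(323,350),18),('mould',(502,212),38)): print(n,onz(t,p[0]*k,p[1]*k,z).round())
# ball
for n,f in (('s',s),('t',t)):
    g=f['image'].max(2); m=(g<38).astype(np.uint8)
    nn,l,st,c=cv2.connectedComponentsWithStats(m)
    u,v=((393,349) if n=='s' else (425,262)); 
    for i in range(1,nn):
        if np.hypot(*(c[i]-np.array([u*k,v*k])))<15: print(n,st[i],c[i])
c1=cv2.resize(im[120:250,150:300],(600,520),interpolation=cv2.INTER_CUBIC)
c2=cv2.resize(im[170:300,280:400],(480,520),interpolation=cv2.INTER_CUBIC)
cv2.imwrite('pics/c1.png',c1[:,:,::-1]);cv2.imwrite('pics/c2.png',c2[:,:,::-1])
E
```

```text
L [ 238. -239.   70.] [ 355. -127.    4.] 162.0
M [ 484. -226.   56.] [ 585. -288.    4.] 119.0
S [ 391. -405.   40.] [ 473. -390.    4.] 84.0
cupel [ 463. -136.   24.]
tongue [447. 163.  18.]
mould [ 739. -221.   38.]
```

View pics/c1.png

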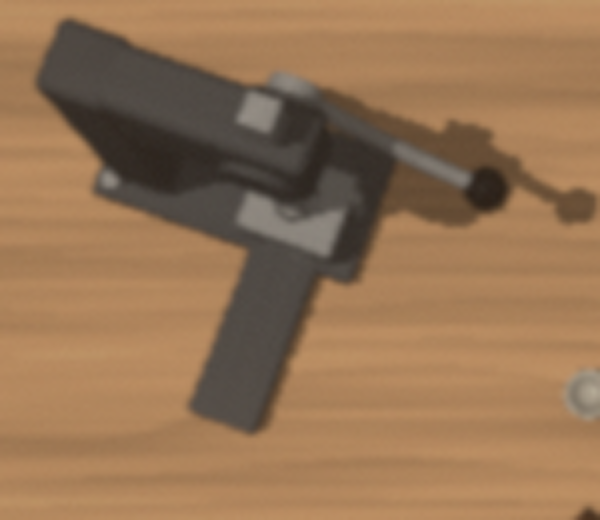

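View pics/c2.png

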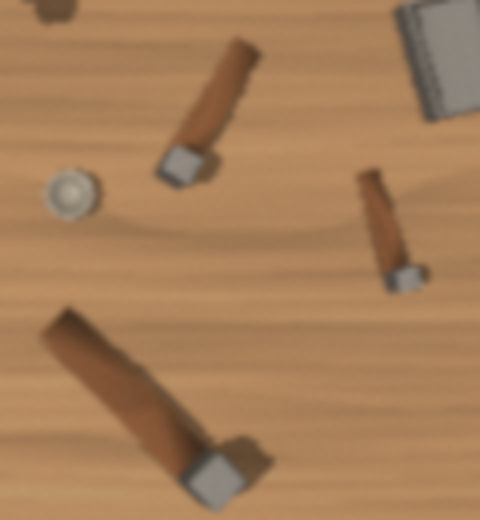

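The press crop shows the tongue running from (190..262, 407..433) to the die's front at about (238,222)-(333,256), with the ball at (487,189). The wedge crop shows three sizes: the middle one has its head at (184,165) and its thin end at (248,46), between the large and the small.

```bash
python3 - <<'E'
from h import *
import pickle
s,t,w=pickle.load(open('f0.pkl','rb'))
def ball(f,u,v,r=11):
    g=f['image'][v-r:v+r+1,u-r:u+r+1].max(2); print('min',g.min())
    m=(g<g.min()+22).astype(np.uint8); n,l,st,c=cv2.connectedComponentsWithStats(m)
    i=1+st[1:,4].argmax(); print(st[i]); return c[i]+[u-r,v-r]
bs=ball(s,251,223);bt=ball(t,272,167); B,e=tri(s,bs,t,bt); print('ball',bs,bt,B.round(1),e.round(1))
P=lambda u,v,z:onz(t,150+u/4,120+v/4,z)[:2]
# tongue outline: mask grey dark
im=t['image'].astype(int); m=((im[:,:,0]-im[:,:,2])<25)&(im.max(2)<110)
# edges per row
L=[];Rr=[]
for v in range(186,222):
    x=np.where(m[v,190:235])[0]+190
    if len(x): L.append((x.min()-.5,v));Rr.append((x.max()+.5,v))
def fit(E,z):
    q=np.array([onz(t,u,v,z)[:2] for u,v in E]); vx,vy,x0,y0=cv2.fitLine(q.astype(np.float32),cv2.DIST_HUBER,0,.01,.01).ravel()
    sg=np.sign(vx); return np.arctan2(vy*sg,vx*sg),np.array([x0,y0])
for n,E,z in (('L',L,18),('R0',Rr,0),('R18',Rr,18)): print(n,fit(E,z))
print('endcorners',P(190,405,18),P(262,433,18),P(262,433,0))
a,p=fit(L,18); a2,p2=fit(Rr,0); yaw=(a+a2)/2; n=np.array([-np.sin(yaw),np.cos(yaw)]); print('width',(p-p2)@n)
for n_,q in (('die top front L',(238,220)),('die top front R',(333,256))): print(n_,P(*q,28),P(*q,58))
W=lambda u,v,z:onz(t,280+u/4,170+v/4,z)[:2]
h=W(184,165,56);tp=W(248,46,4);print('wedge',h,tp,np.linalg.norm(tp-h),np.arctan2(*(tp-h)[::-1]))
print('proj head/tip in scene', proj(s,[*h,56])/.64, proj(s,[*tp,4])/.64)
E
```

```text
min 40
[ 7  7 11 10 85]
min 44
[ 5  6 10 10 73]
ball [251.45882353 223.65882353] [271.1369863  166.75342466] [607.2 -47.4 155.1] 0.7
L (np.float32(-0.36076468), array([514.5322 , 172.26141], dtype=float32))
R0 (np.float32(-0.37099433), array([510.582  , 115.93133], dtype=float32))
R18 (np.float32(-0.37102553), array([508.3091  , 114.156876], dtype=float32))
endcorners [456.14988315 194.00545122] [432.58597679 134.25247664] [433.86399414 136.28642755]
width 54.014843
die top front L [609.68039645 154.97417475] [603.45213903 151.08059565]
die top front R [578.40274238  75.47374051] [572.89540611  73.41257327]
wedge [ 481.5825798  -225.01514553] [ 588.18240298 -291.37344124] 125.56649915713413 -0.5567989052202514
proj head/tip in scene [284.52064384 362.2842224 ] [277.52213828 431.25176665]
```

```bash
cat >> h.py <<'E'
def plan(tgt,yaw=None):
    """total move in row units from the measured pose: shift (turn first or after), turn"""
    o=observe();R=Ro.from_rotvec(o['tcp_rot']).as_matrix();x=R[:,0];y0=np.arctan2(x[1],x[0])
    d=R.T@(np.array(tgt,float)-o['tcp_pos'])
    print('t',round(o['clock'],2),'tcp',o['tcp_pos'].round(1),'yaw',round(y0,3),'tilt',R[:,2].round(3),'F',o['wrist_force'].round(1),'w',round(o['width'],1),'shift units',(d/250).round(4))
    if yaw is not None: print('turn units',round(float(-np.degrees((yaw-y0+np.pi)%(2*np.pi)-np.pi)/30),3))
E
python3 -c "
from h import *
plan([607,-47,270],1.205)"
```

```text
t 0.15 tcp [ 156.7 -630.   230.2] yaw 0.244 tilt [-0.001  0.002 -1.   ] F [ 0.6 -0.4 -0.2] w 85.4 shift units [ 2.311  -1.8287 -0.1558]
turn units -1.836
```

>>> send_rows(
  deltas=[
    [[0.03,-0.024,-0.02],0],
    [[0.08,-0.063,-0.02],0],
    [[0.12,-0.095,-0.02],0],
    [[0.13,-0.1025,-0.02],0],
    [[0.13,-0.1025,-0.02],0],
    [[0.13,-0.1025,-0.02],0],
    [[0.13,-0.1025,-0.02],0],
    [[0.13,-0.1025,-0.015],0],
    [[0.13,-0.1025,0],0],
    [[0.13,-0.1025,0],0],
    [[0.13,-0.1025,0],0],
    [[0.13,-0.1025,0],0],
    [[0.13,-0.1025,0],0],
    [[0.13,-0.1025,0],0],
    [[0.13,-0.1025,0],0],
    [[0.13,-0.1025,0],0],
    [[0.13,-0.1025,0],0],
    [[0.13,-0.1025,0],0],
    [[0.131,-0.1042,0],0],
    [[0.12,-0.095,0],0],
  ],
  claw=-1,
)

```text
clock: 1.82
tcp_pos: [631.4, -15.6, 270.4]
tcp_rot: [-3.118, -0.384, -0.001]
wrist_force: [0.6, -0.5, 0.5]
width: 85.3
finger_force: 0.0
```

>>> send_rows(
  deltas=[
    [[0,0,0],-0.23],
    [[0,0,0],-0.23],
    [[0,0,0],-0.23],
    [[0,0,0],-0.23],
    [[0,0,0],-0.23],
    [[0,0,0],-0.23],
    [[0,0,0],-0.23],
    [[0,0,0],-0.22],
    [[0,0,0],0],
    [[0,0,0],0],
  ],
)

```text
clock: 2.65
tcp_pos: [630.4, -18.4, 270.1]
tcp_rot: [-2.593, -1.773, 0.0]
wrist_force: [-0.4, -0.3, -0.1]
width: 85.3
finger_force: 0.0
```

```bash
python3 - <<'E'
from h import *
import pickle
plan([607,-47,136],1.205)
w=grab('wrist');pickle.dump(w,open('w1.pkl','wb'))
cv2.imwrite('pics/w1.png',w['image'][:,:,::-1]); print(proj(w,[607,-47,155]))
E
```

```text
t 2.65 tcp [630.4 -18.4 270.1] yaw 1.199 tilt [-0. -0. -1.] F [-0.4 -0.3 -0.1] w 85.3 shift units [-0.1407 -0.0454  0.5366]
turn units -0.011
[241.88865436 221.19006389]
```

View pics/w1.png

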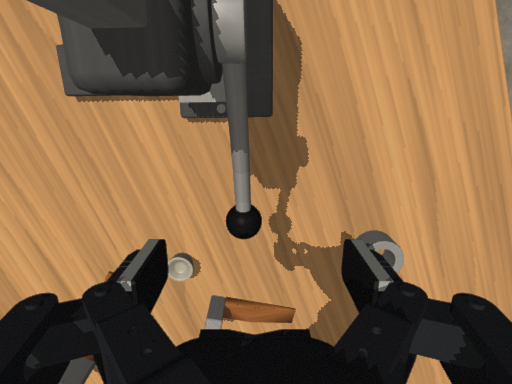

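The wrist picture shows the ball at (243,221), against a predicted (242,221), so the position holds. The cupel is at (180,267) and the wedge at (255,310).

>>> send_rows(
  deltas=[
    [[-0.05,-0.016,0],0],
    [[-0.05,-0.016,0],0],
    [[-0.041,-0.013,0],-0.01],
    [[0,0,0.05],0],
    [[0,0,0.1],0],
    [[0,0,0.1],0],
    [[0,0,0.1],0],
    [[0,0,0.1],0],
    [[0,0,0.06],0],
    [[0,0,0.035],0],
    [[0,0,0],0],
    [[0,0,0],0],
  ],
)

```text
clock: 3.7
tcp_pos: [607.4, -47.8, 133.5]
tcp_rot: [-2.587, -1.782, 0.0]
wrist_force: [-0.0, 0.1, 0.1]
width: 85.6
finger_force: 0.0
```

>>> send_rows(
  deltas=[
    [[0,0,0],0],
    [[0,0,0],0],
    [[0,0,0],0],
    [[0,0,0],0],
    [[0,0,0],0],
    [[0,0,0],0],
    [[0,0,0],0],
    [[0,0,0],0],
  ],
  claw=1,
  grip_force=60,
)

```text
clock: 4.37
tcp_pos: [608.1, -47.2, 134.5]
tcp_rot: [2.586, 1.783, 0.002]
wrist_force: [-1.5, 0.9, 2.0]
width: 31.4
finger_force: 59.1
```

>>> send_rows(
  deltas=[
    [[-0.0141,0,-0.026],0],
    [[-0.013,0,-0.0264],0],
    [[-0.0118,0,-0.027],0],
    [[-0.0106,0,-0.0275],0],
    [[-0.0094,0,-0.028],0],
    [[-0.0086,0,-0.0283],0],
    [[-0.0066,0,-0.0286],0],
    [[-0.0057,0,-0.029],0],
    [[-0.0045,0,-0.0291],0],
    [[-0.0032,0,-0.0292],0],
    [[-0.0019,0,-0.0294],0],
    [[-0.0006,0,-0.0294],0],
    [[0,0,0],0],
    [[0,0,0],0],
  ],
)

```text
clock: 5.53
tcp_pos: [599.7, -69.7, 217.2]
tcp_rot: [2.585, 1.783, -0.0]
wrist_force: [3.7, -1.3, -6.1]
width: 30.8
finger_force: 60.7
```

```bash
python3 - <<'E'
from h import *
import pickle
plan([599,-68,221])
s=grab('scene');t=grab('top');pickle.dump((s,t),open('f1.pkl','wb'))
a=s['image'][130:280,220:400];b=t['image'][110:230,190:340]
cv2.imwrite('pics/l1.png',np.vstack([cv2.resize(a,(720,600))])[:,:,::-1])
E
```

```text
t 5.53 tcp [599.7 -69.7 217.2] yaw 1.208 tilt [ 0.001 -0.001 -1.   ] F [ 3.7 -1.3 -6.1] w 30.8 shift units [ 0.0053 -0.0051 -0.0154]
```

View pics/l1.png

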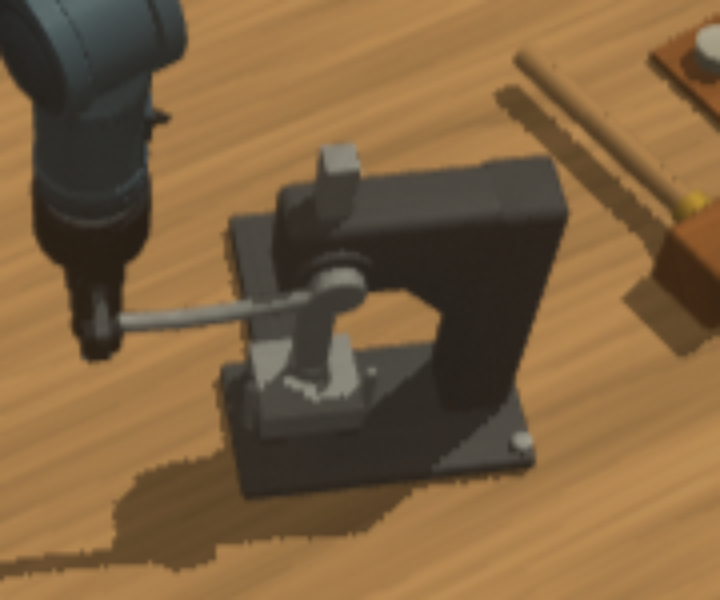

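The scene crop shows the lever nearly level, with the ball held between the fingers at (98,325) and the hub at (340,285). The punch is raised and the die is still seated.

>>> send_rows(
  deltas=[
    [[0,0,0],0],
    [[0,0,0],0],
    [[0,0,0],0],
    [[0,0,0],0],
    [[0,0,0],0],
    [[0,0,0],0],
    [[0,0,-0.05],0],
    [[0,0,-0.1],0],
    [[0,0,-0.1],0],
    [[-0.05,0,-0.05],0],
    [[-0.1,0,0],0],
    [[-0.1,0,0],0],
    [[-0.1,0,0],0],
    [[-0.1,0,0],0],
    [[-0.05,0,0],0],
    [[0,0,0],0],
  ],
  claw=-1,
)

```text
clock: 6.97
tcp_pos: [553.8, -190.2, 293.9]
tcp_rot: [2.591, 1.773, -0.002]
wrist_force: [-0.4, -1.6, -0.3]
width: 85.5
finger_force: 0.0
```

```bash
python3 - <<'E'
from h import *
import pickle
s=grab('scene');t=grab('top');w=grab('wrist');pickle.dump((s,t,w),open('f2.pkl','wb'))
P=[599,-69,239]
def ball(f,P,r=11):
    u,v=proj(f,P).round().astype(int)
    g=f['image'][v-r:v+r+1,u-r:u+r+1].max(2)
    m=(g<g.min()+22).astype(np.uint8); n,l,st,c=cv2.connectedComponentsWithStats(m)
    i=1+st[1:,4].argmax(); print((u,v),g.min(),st[i]); return c[i]+[u-r,v-r]
a,b=ball(s,P),ball(t,P);print(a,b,tri(s,a,t,b))
c=-0.366; print('target pre-pick'); plan([482,-225,150],2.585)
E
```

```text
(np.int64(243), np.int64(209)) 42 [ 6  7 12 11 95]
(np.int64(280), np.int64(163)) 49 [ 5  7 11 10 79]
[243.36842105 210.28421053] [279.07594937 163.30379747] (array([599.32864504, -68.2166143 , 231.83360967]), np.float64(0.2564680593546933))
target pre-pick
t 7.12 tcp [ 555.9 -183.2  293.7] yaw 1.21 tilt [ 0.001  0.001 -1.   ] F [ 0.1  0.5 -0.5] w 85.2 shift units [-0.2618 -0.2176  0.5744]
turn units -2.627
```

>>> send_rows(
  deltas=[
    [[-0.06,-0.05,0],-0.1],
    [[-0.1,-0.08,0],0],
    [[-0.07,-0.06,0],0],
    [[0,0,0],-0.23],
    [[0,0,0],-0.23],
    [[0,0,0.05],-0.23],
    [[0,0,0.08],-0.23],
    [[0,0,0.08],-0.23],
    [[0,0,0.08],-0.23],
    [[0,0,0.08],-0.23],
    [[0,0,0.08],-0.23],
    [[0,0,0.05],-0.23],
    [[0,0,0.04],-0.23],
    [[0,0,0.03],-0.23],
    [[0,0,0],0],
    [[0,0,0],0],
    [[0,0,0],0],
  ],
)

```text
clock: 8.53
tcp_pos: [493.0, -223.5, 151.5]
tcp_rot: [0.864, 3.019, 0.001]
wrist_force: [-0.3, -0.0, -0.4]
width: 85.6
finger_force: 0.0
```

```bash
python3 - <<'E'
from h import *
import pickle
w=grab('wrist');pickle.dump(w,open('w2.pkl','wb'));cv2.imwrite('pics/w2.png',w['image'][:,:,::-1])
plan([482,-225,18],2.585)
for X in ([481.5,-225,56],[588,-291,4]): print(proj(w,X))
E
```

```text
t 8.58 tcp [ 492.9 -223.9  151.7] yaw 2.584 tilt [ 0.002 -0.    -1.   ] F [-0.2 -0.4 -0.1] w 85.4 shift units [ 0.0357 -0.027   0.5348]
turn units -0.002
[244.68310562 180.05061812]
[247.36791169 276.42924968]
```

View pics/w2.png

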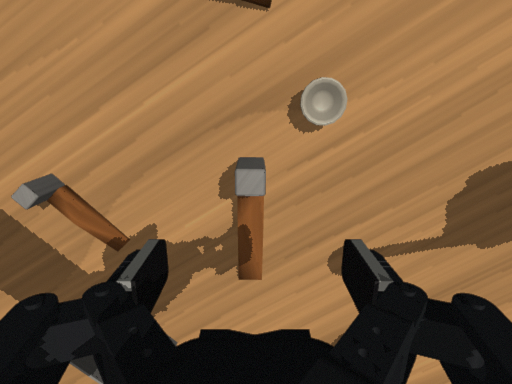

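The wrist picture shows the chosen wedge almost upright in the frame: head top centred at (251,182), thin end at (250,278). The cupel at (323,102) is clear of the fingers.

```bash
python3 - <<'E'
from h import *
import pickle
w=pickle.load(open('w2.pkl','rb'))
h=onz(w,251,182,56);t=onz(w,250.3,278,2)
c=[onz(w,u,v,56)[:2] for u,v in ((237,168.5),(265.5,168.5),(265.5,195),(236,195))]
print(h,t,np.linalg.norm((t-h)[:2]),'yaw',np.arctan2(*(t-h)[:2][::-1]),'w',np.linalg.norm(c[0]-c[1]),np.linalg.norm(c[2]-c[1]))
y=np.arctan2(*(t-h)[:2][::-1])
plan([h[0],h[1],17],y+np.pi)
E
```

```text
[ 485.68621052 -221.45150482   56.        ] [ 592.54289733 -290.01455623    2.        ] 126.96158290590891 yaw -0.5704726391345203 w 23.332786839478004 22.794367528425703
t 8.58 tcp [ 492.9 -223.9  151.7] yaw 2.584 tilt [ 0.002 -0.    -1.   ] F [-0.2 -0.4 -0.1] w 85.4 shift units [ 0.0307 -0.0071  0.5388]
turn units 0.024
```

>>> send_rows(
  deltas=[
    [[0.015,-0.004,0.03],0.024],
    [[0.015,-0.004,0.08],0],
    [[0,0,0.1],0],
    [[0,0,0.1],0],
    [[0,0,0.1],0],
    [[0,0,0.07],0],
    [[0,0,0.04],0],
    [[0,0,0.02],0],
    [[0,0,0],0],
    [[0,0,0],0],
  ],
)

```text
clock: 9.42
tcp_pos: [485.1, -222.7, 16.5]
tcp_rot: [0.883, 3.013, -0.0]
wrist_force: [1.1, 0.2, 0.0]
width: 85.3
finger_force: 0.0
```

>>> send_rows(
  deltas=[
    [[0,0,0],0],
    [[0,0,0],0],
    [[0,0,0],0],
    [[0,0,0],0],
    [[0,0,0],0],
    [[0,0,0],0],
    [[0,0,0],0],
    [[0,0,0],0],
  ],
  claw=1,
  grip_force=100,
)

```text
clock: 10.08
tcp_pos: [485.0, -222.6, 16.4]
tcp_rot: [0.883, 3.014, -0.0]
wrist_force: [-0.7, 1.2, 5.4]
width: 25.1
finger_force: 98.6
```

>>> send_rows(
  deltas=[
    [[0,0,-0.03],0],
    [[0,0,-0.07],0],
    [[0,0,-0.1],0],
    [[0,0,-0.1],0],
    [[0,0,-0.1],0],
    [[0,0,-0.06],0],
    [[0,0,0],0],
    [[0,0,0],0],
  ],
)

```text
clock: 10.75
tcp_pos: [483.9, -222.6, 130.7]
tcp_rot: [0.883, 3.015, -0.001]
wrist_force: [0.0, 0.4, -2.6]
width: 24.7
finger_force: 98.2
```

```bash
python3 - <<'E'
from h import *
import pickle
w=grab('wrist');pickle.dump(w,open('w3.pkl','wb'));cv2.imwrite('pics/w3.png',w['image'][:,:,::-1])
O=np.array([622.6,103.7]);c,s=np.cos(.366),-np.sin(.366)
tg=O+np.array([c,s])*-200
print(tg);plan([*tg,115],-0.366+np.pi)
E
```

```text
[435.84673103 175.27664792]
t 10.8 tcp [ 482.9 -222.2  129.5] yaw 2.572 tilt [-0.002  0.001 -1.   ] F [-0.3 -0.2 -3. ] w 24.8 shift units [1.0163 1.2372 0.0596]
turn units -0.39
```

View pics/w3.png

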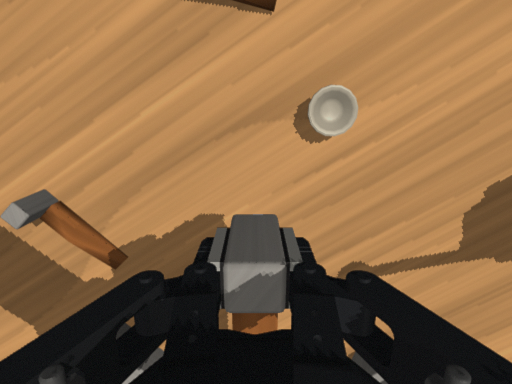

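The wrist picture shows the wedge gripped level, head top centred at about (254,287), with the shank below it and no visible tilt. The cupel at (333,110) is untouched.

>>> send_rows(
  deltas=[
    [[0.025,0.03,0],0],
    [[0.05,0.06,0],0],
    [[0.08,0.097,0],0],
    [[0.09,0.11,0],0],
    [[0.09,0.11,0],0],
    [[0.09,0.11,0],0],
    [[0.09,0.11,0],0],
    [[0.09,0.11,0],0],
    [[0.09,0.11,0],0],
    [[0.09,0.11,0],0],
    [[0.09,0.11,0],0],
    [[0.08,0.097,0],0],
    [[0.05,0.06,0],0],
    [[0.015,0.015,0],0],
    [[0,0,0],-0.2],
    [[0,0,0],-0.19],
    [[0,0,0],0],
    [[0,0,0],0],
    [[0,0,0],0],
  ],
)

```text
clock: 12.38
tcp_pos: [436.0, 175.1, 129.9]
tcp_rot: [-0.576, -3.087, 0.001]
wrist_force: [-0.1, -0.9, -3.6]
width: 24.9
finger_force: 98.3
```

```bash
python3 - <<'E'
from h import *
import pickle
w=pickle.load(open('w3.pkl','rb'))
h=onz(w,254,287,169)[:2]-np.array([482.9,-222.2]); print('head rel tcp (-xw, yw)',h@[np.cos(2.572),np.sin(2.572)],h@[np.cos(2.572-np.pi/2),np.sin(2.572-np.pi/2)])
O=np.array([622.6,103.7]);c,s=np.cos(.366),-np.sin(.366)
plan([*(O+np.array([c,s])*-200),60],-0.366+np.pi)
s_=grab('scene');t=grab('top');w=grab('wrist');pickle.dump((s_,t,w),open('f3.pkl','wb'))
a=cv2.resize(t['image'][100:270,130:330],(706,600));cv2.imwrite('pics/t3.png',a[:,:,::-1])
E
```

```text
head rel tcp (-xw, yw) -1.1732793354124014 0.5374103703522496
t 12.38 tcp [436.  175.1 129.9] yaw 2.773 tilt [-0.002 -0.001 -1.   ] F [-0.1 -0.9 -3.6] w 24.9 shift units [0.0004 0.0006 0.2798]
turn units -0.005
```

View pics/t3.png

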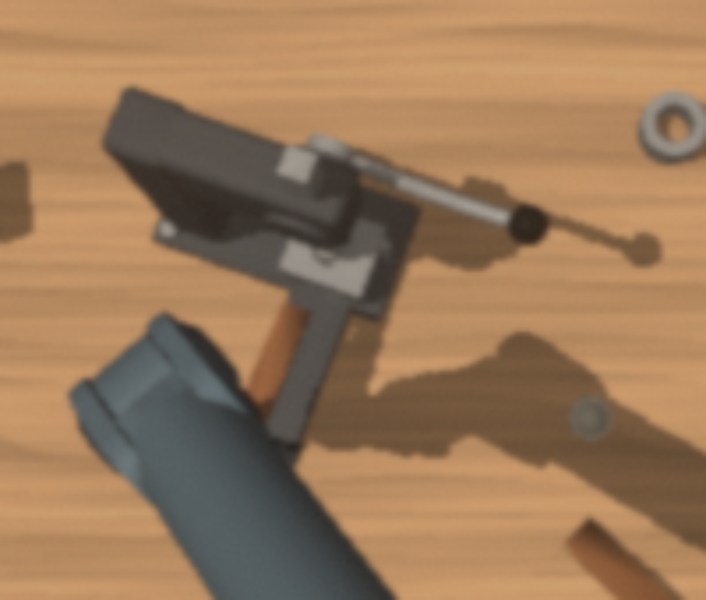

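The top crop shows the wedge (orange, at (275,355)) held over the tongue and pointing along it. Its leftward offset fits the parallax of its height. The lever ball at (528,222) is still level.

>>> send_rows(
  deltas=[
    [[0,0,0.04],0],
    [[0,0,0.08],0],
    [[0,0,0.08],0],
    [[0,0,0.08],0],
    [[0,0,0.05],0],
    [[0,0,0.03],0],
    [[0,0,0.008],0],
    [[0,0,0],0],
    [[0,0,0],0],
  ],
)

```text
clock: 13.28
tcp_pos: [437.4, 176.4, 39.3]
tcp_rot: [0.571, 3.088, 0.001]
wrist_force: [-0.4, -0.6, -2.6]
width: 24.7
finger_force: 98.4
```

```bash
python3 - <<'E'
from h import *
import pickle
t=grab('top');w=grab('wrist');pickle.dump((t,w),open('f4.pkl','wb'))
O=np.array([622.6,103.7]);a=-.366;ex=np.array([np.cos(a),np.sin(a)]);ey=np.array([-ex[1],ex[0]])
im=t['image'].astype(int);d=im[:,:,0]-im[:,:,2]
wood=(d>25)&(im.max(2)<150); 
# across the tongue, sample along press y at z=22+ (ramp) in several x
for x in (-130,-120,-110,-100,-90,-80,-70,-60):
    ys=np.arange(-50,50.1,1)
    z=18+ (18 if x<-143 else max(4,18-( x+143)*.2))
    row=[]
    for y in ys:
        u,v=proj(t,[*(O+ex*x+ey*y),z]); row.append(cv2.getRectSubPix(t['image'],(1,1),(float(u),float(v)))[0,0].astype(int))
    row=np.array(row);rb=row[:,0]-row[:,2]; print(x,round(z,1),' '.join(str(k) for k in rb[::4]))
plan([*(O+ex*-200),34.5],a+np.pi)
E
```

```text
-130 33.4 64 79 75 57 30 13 11 10 11 30 62 80 84 87 87 83 63 31 28 63 88 92 90 84 78 71
-120 31.4 90 91 80 58 32 13 10 10 11 28 55 75 80 83 87 85 68 36 23 54 83 90 91 91 90 89
-110 29.4 91 90 79 57 34 15 10 10 11 25 52 69 76 81 86 85 67 33 21 48 77 88 89 90 90 91
-100 27.4 94 91 78 57 35 16 10 10 11 20 44 62 71 78 82 84 70 34 20 46 79 90 92 92 93 91
-90 25.4 92 90 83 63 38 17 11 10 10 18 41 57 64 70 78 81 69 35 17 38 76 89 91 91 91 92
-80 23.4 86 83 74 55 38 19 11 9 10 14 33 49 57 64 71 75 63 32 16 40 74 88 88 87 87 86
-70 22 88 89 85 66 41 18 11 10 10 11 16 20 23 30 30 32 28 16 13 31 67 83 85 84 85 86
-60 22 89 88 81 62 41 19 12 10 10 11 10 11 10 12 11 11 10 10 13 31 65 83 87 86 86 87
t 13.38 tcp [437.7 176.4  39.7] yaw 2.776 tilt [ 0.002  0.001 -1.   ] F [-1.1  0.5 -2.4] w 25.1 shift units [ 0.0055 -0.0069  0.0207]
turn units 0.0
```

```bash
cat > e.py <<'E'
from h import *
import pickle
O=np.array([622.6,103.7]);a=-.366;ex=np.array([np.cos(a),np.sin(a)]);ey=np.array([-ex[1],ex[0]])
def edge(f,xs,z,lo,hi,sgn):
    "mean y of strongest rb gradient of the sign, press y in lo..hi, at plane z (callable of x)"
    out=[];ys=np.arange(lo,hi,.5)
    for x in xs:
        p=np.array([proj(f,[*(O+ex*x+ey*y),z(x)]) for y in ys],np.float32)
        im=cv2.remap(f['image'].astype(np.float32),p[None,:,0].copy(),p[None,:,1].copy(),cv2.INTER_LINEAR)[0]
        g=sgn*np.gradient(cv2.GaussianBlur((im[:,0]-im[:,2])[:,None],(1,9),2).ravel()); i=g[2:-2].argmax()+2
        wt=np.clip(g[max(i-5,0):i+6],0,None); out.append((wt*ys[max(i-5,0):i+6]).sum()/wt.sum())
    return np.median(out).round(2),np.std(out).round(2), np.polyfit(xs,out,1)[0].round(3)
E
python3 - <<'E'
from e import *
t0=pickle.load(open('f0.pkl','rb'))[1];t=pickle.load(open('f4.pkl','rb'))[0]
X=np.arange(-175,-80,5.)
for n,f in (('f0',t0),('f4',t)):
    xs=X if n=='f0' else np.arange(-125,-78,4.)
    print(n,'tongue +y z18',edge(f,xs,lambda x:18,15,45,1),'-y z0',edge(f,xs,lambda x:0,-50,-18,-1),'-y z18',edge(f,xs,lambda x:18,-50,-18,-1))
xs=np.arange(-125,-78,4.); zt=lambda x:22+max(4,18-(x+143)*.2)
print('wedge +y top',edge(t,xs,zt,6,24,-1),'-y bottom',edge(t,xs,lambda x:22,-22,2,1),'-y top',edge(t,xs,zt,-22,2,1))
# scene camera tongue not needed; die front edge in f0
E
```

```text
f0 tongue +y z18 (np.float64(27.59), np.float64(0.56), np.float64(0.007)) -y z0 (np.float64(-31.98), np.float64(1.16), np.float64(0.011)) -y z18 (np.float64(-34.04), np.float64(1.39), np.float64(-0.003))
f4 tongue +y z18 (np.float64(28.07), np.float64(0.39), np.float64(0.002)) -y z0 (np.float64(-31.73), np.float64(1.79), np.float64(0.024)) -y z18 (np.float64(-34.0), np.float64(1.63), np.float64(0.029))
wedge +y top (np.float64(15.55), np.float64(0.35), np.float64(0.009)) -y bottom (np.float64(-10.53), np.float64(0.47), np.float64(0.0)) -y top (np.float64(-12.04), np.float64(0.56), np.float64(0.025))
```

>>> send_rows(
  deltas=[
    [[0,-0.009,0.004],0],
    [[0,-0.0094,0.004],0],
    [[0,0,0.004],0],
    [[0,0,0.004],0],
    [[0,0,0],0],
    [[0,0,0],0],
  ],
)

```text
clock: 13.88
tcp_pos: [435.0, 171.6, 34.7]
tcp_rot: [-0.571, -3.089, -0.0]
wrist_force: [0.6, 0.0, -3.2]
width: 24.9
finger_force: 98.4
```

>>> send_rows(
  deltas=[
    [[0,0,0.003],0],
    [[0,0,0.002],0],
    [[0,0,0],0],
  ],
)

```text
clock: 14.13
tcp_pos: [435.2, 171.8, 34.4]
tcp_rot: [0.571, 3.089, -0.002]
wrist_force: [-3.6, -1.0, 6.4]
width: 25.0
finger_force: 99.7
```

```bash
python3 - <<'E'
from e import *
t=grab('top')
xs=np.arange(-125,-78,4.); zt=lambda x:18+max(4,18-(x+143)*.2)
print('wedge +y top',edge(t,xs,zt,2,20,-1),'-y bottom',edge(t,xs,lambda x:18,-26,-4,1))
plan([*(O+ex*-150+ey*-2.1),34.5],a+np.pi); plan([*(O+ex*-150+ey*-2.1),34.5],a+np.pi)
E
```

```text
wedge +y top (np.float64(10.3), np.float64(0.44), np.float64(-0.001)) -y bottom (np.float64(-15.7), np.float64(0.5), np.float64(-0.006))
t 14.18 tcp [435.2 171.8  34.4] yaw 2.776 tilt [ 0.    -0.001 -1.   ] F [-3.2 -2.   6.2] w 25.0 shift units [-0.1975  0.0055 -0.0005]
turn units 0.001
t 14.18 tcp [435.2 171.8  34.4] yaw 2.776 tilt [ 0.    -0.001 -1.   ] F [-3.2 -2.   6.2] w 25.0 shift units [-0.1975  0.0055 -0.0005]
turn units 0.001
```

>>> send_rows(
  deltas=[
    [[-0.02,0.001,-0.002],0],
    [[-0.03,0,0],0],
    [[-0.04,0,0],0],
    [[-0.04,0,0],0],
    [[-0.03,0,0],0],
    [[-0.02,0,0],0],
    [[-0.02,0,0],0],
    [[0,0,0],0],
    [[0,0,0],0],
  ],
)

```text
clock: 14.93
tcp_pos: [483.2, 154.2, 34.4]
tcp_rot: [0.572, 3.088, 0.002]
wrist_force: [-2.4, 1.3, 4.0]
width: 24.9
finger_force: 99.1
```

```bash
python3 - <<'E'
from e import *
t=grab('top')
xs=np.arange(-110,-58,4.); zt=lambda x:18+max(4,18-(x+93)*.2)
print('wedge +y top',edge(t,xs,zt,2,20,-1),'-y bottom',edge(t,xs,lambda x:18,-26,-4,1))
plan([*(O+ex*-132+ey*-2.1),34.5],a+np.pi)
E
```

```text
wedge +y top (np.float64(9.67), np.float64(2.4), np.float64(0.115)) -y bottom (np.float64(-14.99), np.float64(2.25), np.float64(0.029))
t 14.98 tcp [483.2 154.2  34.4] yaw 2.775 tilt [ 0.002  0.001 -1.   ] F [-1.1  1.1  4.1] w 25.0 shift units [-0.0649  0.0024 -0.0003]
turn units -0.0
```

>>> send_rows(
  deltas=[
    [[-0.02,0.001,0],0],
    [[-0.02,0,0],0],
    [[-0.01,0,0],0],
    [[0,0,0],0],
  ],
)

```text
clock: 15.32
tcp_pos: [493.1, 150.7, 34.4]
tcp_rot: [-0.57, -3.089, -0.001]
wrist_force: [-5.1, 2.2, 6.7]
width: 25.0
finger_force: 99.6
```

>>> send_rows(
  deltas=[
    [[-0.01,0,0],0],
    [[0,0,0],0],
  ],
)

```text
clock: 15.48
tcp_pos: [494.6, 150.2, 34.4]
tcp_rot: [-0.568, -3.088, -0.0]
wrist_force: [-5.4, 1.5, 8.7]
width: 25.2
finger_force: 99.6
```

>>> send_rows(
  deltas=[
    [[-0.01,0,0],0],
    [[0,0,0],0],
  ],
)

```text
clock: 15.65
tcp_pos: [496.9, 149.4, 34.4]
tcp_rot: [-0.568, -3.088, -0.0]
wrist_force: [-7.1, 3.2, 9.2]
width: 25.3
finger_force: 99.7
```

>>> send_rows(
  deltas=[
    [[-0.01,0,0],0],
    [[0,0,0],0],
  ],
)

```text
clock: 15.82
tcp_pos: [497.3, 149.2, 34.4]
tcp_rot: [-0.567, -3.085, 0.001]
wrist_force: [-10.6, 3.4, 12.2]
width: 25.0
finger_force: 100.3
```

>>> send_rows(
  deltas=[
    [[-0.01,0,-0.004],0],
    [[0,0,0],0],
  ],
)

```text
clock: 15.98
tcp_pos: [497.7, 148.9, 34.4]
tcp_rot: [-0.564, -3.082, 0.001]
wrist_force: [-11.6, 3.5, 10.5]
width: 24.8
finger_force: 99.7
```

>>> send_rows(
  deltas=[
    [[-0.01,0,-0.002],0],
    [[0,0,0],0],
    [[0,0,0],0],
  ],
)

```text
clock: 16.23
tcp_pos: [497.8, 148.7, 34.6]
tcp_rot: [-0.562, -3.079, 0.002]
wrist_force: [-16.4, 4.8, 11.0]
width: 25.0
finger_force: 100.0
```

```bash
cat >> e.py <<'E'
def st():
    o=observe();d=o['tcp_pos'][:2]-O;print('x',(d@ex).round(2),'y',(d@ey).round(2),'z',o['tcp_pos'][2].round(2),'Fx',(o['wrist_force'][:2]@ex).round(1),'Fy',(o['wrist_force'][:2]@ey).round(1),'Fz',o['wrist_force'][2].round(1))
E
python3 -c "
from e import *
st()"
```

```text
x -132.69 y -2.62 z 34.57 Fx -17.0 Fy -1.4 Fz 11.0
```

>>> send_rows(
  deltas=[
    [[-0.008,0,-0.008],0],
    [[0,0,0],0],
    [[0,0,0],0],
  ],
)

```text
clock: 16.48
tcp_pos: [498.2, 148.2, 35.4]
tcp_rot: [-0.56, -3.077, 0.002]
wrist_force: [-13.9, 6.0, 5.8]
width: 25.2
finger_force: 99.0
```

>>> send_rows(
  deltas=[
    [[-0.008,0,-0.004],0],
    [[0,0,0],0],
    [[0,0,0],0],
  ],
)

```text
clock: 16.73
tcp_pos: [499.0, 147.6, 35.9]
tcp_rot: [-0.559, -3.075, 0.002]
wrist_force: [-15.9, 7.2, 4.0]
width: 25.1
finger_force: 99.0
```

```bash
python3 -c "
from e import *
st()"
```

```text
x -131.15 y -3.21 z 35.87 Fx -17.4 Fy 1.1 Fz 4.0
```

>>> send_rows(
  deltas=[
    [[-0.01,0.002,0],0],
    [[0,0,0],0],
    [[0,0,0],0],
  ],
)

```text
clock: 16.98
tcp_pos: [500.6, 147.1, 35.8]
tcp_rot: [-0.559, -3.074, 0.004]
wrist_force: [-16.8, 7.1, 5.7]
width: 25.3
finger_force: 99.5
```

>>> send_rows(
  deltas=[
    [[-0.01,0.002,0],0],
    [[0,0,0],0],
    [[0,0,0],0],
  ],
)

```text
clock: 17.23
tcp_pos: [502.8, 146.6, 35.8]
tcp_rot: [-0.56, -3.073, 0.005]
wrist_force: [-17.6, 6.4, 6.9]
width: 25.0
finger_force: 99.6
```

```bash
python3 -c "
from e import *
st(); plan([0,0,0],a+np.pi)"
```

```text
x -127.25 y -2.85 z 35.77 Fx -18.7 Fy -0.3 Fz 6.9
t 17.23 tcp [502.8 146.6  35.8] yaw 2.781 tilt [-0.018  0.    -1.   ] F [-17.6   6.4   6.9] w 25.0 shift units [ 1.6725 -1.2565  0.18  ]
turn units 0.011
```

>>> send_rows(
  deltas=[
    [[-0.01,0,0],0],
    [[0,0,0],0],
    [[-0.01,0,0],0],
    [[0,0,0],0],
    [[0,0,0],0],
  ],
)

```text
clock: 17.65
tcp_pos: [507.6, 144.9, 35.8]
tcp_rot: [-0.559, -3.073, 0.004]
wrist_force: [-17.8, 7.1, 6.0]
width: 25.2
finger_force: 99.5
```

```bash
python3 - <<'E'
from e import *
st()
import pickle
s=grab('scene');t=grab('top');w=grab('wrist');pickle.dump((s,t,w),open('f5.pkl','wb'))
s0,t0=pickle.load(open('f2.pkl','rb'))[:2]
# die lift by image motion of the die patch vs its seated view (scene camera)
d0=[*(O+ex*-20+ey*-5),58]
for nm,f0,f in (('scene',s0,s),('top',t0,t)):
    print(nm,proj(f0,d0).round(1),'px per 3 mm',proj(f0,[d0[0],d0[1],61])-proj(f0,d0))
def sh(f0,f,c,r=12):
    u,v=np.round(c).astype(int);A=[cv2.cvtColor(k['image'],cv2.COLOR_RGB2GRAY)[v-r:v+r,u-r:u+r].astype(np.float32) for k in (f0,f)]
    return cv2.phaseCorrelate(A[0],A[1],cv2.createHanningWindow((2*r,2*r),cv2.CV_32F))
for y in (-25,25): print(sh(s0,s,proj(s0,[*(O+ex*30+ey*y),45])))
E
```

```text
x -122.09 y -2.67 z 35.75 Fx -19.1 Fy 0.3 Fz 6.0
scene [293.6 218.9] px per 3 mm [ 0.07115297 -0.49488165]
top [223.2 175.3] px per 3 mm [-0.08568389 -0.18573755]
((-0.03691217781825884, -0.37099772274358145), 1.0545116050375833)
((-0.19346440623291983, -0.30396363860570297), 0.9086055821842618)
```

>>> send_rows(
  deltas=[
    [[-0.01,0,0],0],
    [[0,0,0],0],
    [[-0.008,0,0],0],
    [[0,0,0],0],
    [[0,0,0],0],
    [[0,0,0],0],
    [[0,0,0],0],
    [[0,0,0],0],
    [[0,0,0],0],
    [[0,0,0],0],
    [[0,0,0],0],
  ],
)

```text
clock: 18.72
tcp_pos: [511.8, 143.3, 35.7]
tcp_rot: [-0.559, -3.073, 0.004]
wrist_force: [-17.4, 6.1, 5.5]
width: 24.6
finger_force: 99.5
```

```bash
python3 - <<'E'
from e import *
st()
s=grab('scene');t=grab('top');s0,t0=pickle.load(open('f2.pkl','rb'))[:2]
def sh(f0,f,c,r=12):
    u,v=np.round(c).astype(int);A=[cv2.cvtColor(k['image'],cv2.COLOR_RGB2GRAY)[v-r:v+r,u-r:u+r].astype(np.float32) for k in (f0,f)]
    return cv2.phaseCorrelate(A[0],A[1],cv2.createHanningWindow((2*r,2*r),cv2.CV_32F))
for y in (-25,0,25): print(np.array(sh(s0,s,proj(s0,[*(O+ex*30+ey*y),45]))[0]).round(2))
print('ref base',sh(s0,s,proj(s0,[*(O+ex*40+ey*140),20]))[0],'ball',sh(s0,s,proj(s0,[599,-68,232]),8)[0])
cv2.imwrite('pics/end.png',cv2.resize(s['image'][150:270,220:380],(800,600),interpolation=cv2.INTER_CUBIC)[:,:,::-1])
st()
E
```

```text
x -117.59 y -2.65 z 35.71 Fx -18.4 Fy -0.6 Fz 5.5
[ 0.22 -0.5 ]
[ 0.38 -0.85]
[0.39 0.23]
ref base (0.1256488137501499, 0.0419340852992125) ball (-0.020643067396800774, -0.0013843795719612473)
x -117.55 y -2.64 z 35.74 Fx -18.7 Fy 0.1 Fz 5.6
```

View pics/end.png

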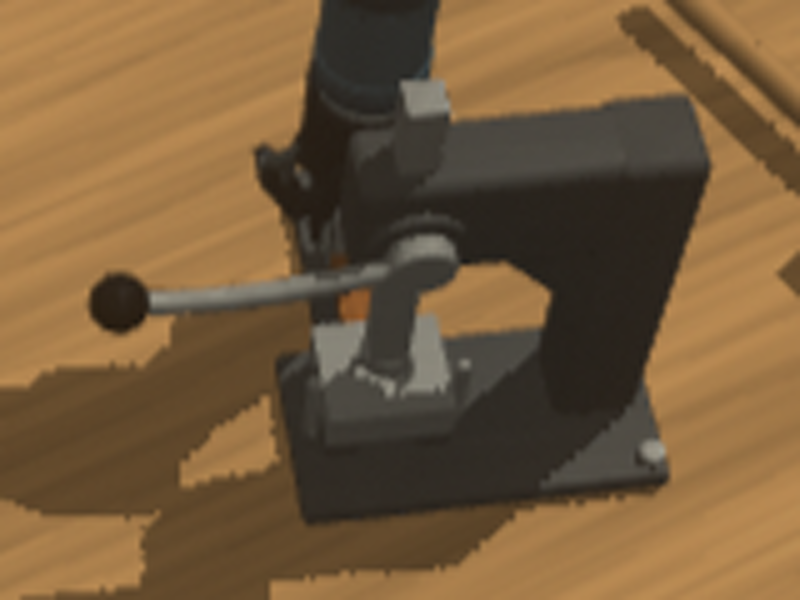

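The final crop shows the lever level with its ball unmoved at (118,302). The die at (385,380) is lifted slightly by about 3 mm, and the gripper is holding the wedge behind it. The pose and forces are steady, so I'm handing in.

```bash
python3 -c "
from e import *
print(close_job()); st()"
```

```text
the job is handed in; nothing more can be done
None
the job is handed in; nothing more can be done
```

I handed the job in with the lever close to level (about 0.60 rad), the die about 3 mm off its seat on the middle-sized wedge, and the gripper still holding the wedge there; no verdict came back.

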